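# Pin the hand truck's wheel with its R-clip

### The job

The hand truck on the bench needs its near wheel secured: push the wheel back along the axle until its hub is fully home against the collar and the cross hole is clear, then take the R-clip that hangs on the edge of the red parts bin and press its straight leg right through the cross hole until the bow springs over the axle and hugs it. Feel for the hole and press without forcing anything, let go of the clip, and leave the cans, the hammer and the oil bottle where they are.

Things in the scene. Friction and masses are not known exactly. Their poses are not given: they have to be found in the camera images.
- truck: green two-wheel hand truck lying on its back, fixed. Origin on the bench straight below the cross hole at the near axle end. x: level along the axle from its near (free) end into the frame; y: along the frame to the handles; z up. Wheels 160 mm dia., black tyre, yellow rim. Frame tubes start at x = 136 mm; the toe plate stands 280 mm high at y = -100 mm, x = 125 to 375 mm.
- axle_hole (a point): centre of the cross hole, on the axle's axis, 80 mm above the bench; axes as the hand truck's, not turning with the axle. The hole, 6.6 mm wide, runs right through the 25 mm steel axle, across it. It leans off upright by up to 35 degrees, not measured: its upper mouth lies up to 7 mm to one side (y) of the axle's top, and 2 mm lower. Find it by feel with the leg, or by sight.
- axle_end (a point): centre of the axle's free end face, 12 mm from the cross hole (at its x = -12 mm). The axle can be turned about its length against stiff friction (0.08 N m, that is 6 N at its surface). So the leg may go in square to the axle's surface at the hole's own lean, or, once it is well in the mouth, be swung about the axle to turn the hole upright; either is good.
- wheel (a joint): how far the near wheel stands out from home towards the axle's free end, m: 0 = hub home on its collar (hard stop); starts at 0.014 to 0.020, covering the cross hole. About 4 N to slide. At home its washer's outer face (52 mm dia., on a 54 mm hub) lies at x = +9 mm from the cross hole and the tyre's outer face at x = +54 mm; standing out by q, at x - q.
- clip: R-clip of 5 mm steel wire, 50 g, hung upright (to 2 degrees) astride the left (+y) wall of the parts bin. Origin: centre of its double coil, 29 mm dia., 10 mm thick along x: grip it across these faces. z up from the legs to the coil. The straight leg runs down at y = -12 mm, the bow beside it at +y, down to z = -71 mm. The coil stands 28 mm proud of the bin's rim; lift 80 mm to clear it.
- clip_seat (a point): point on the centre line of the straight leg, at y = -12, z = -40 mm from the coil's centre; axes as the clip's. It lies at the cross hole's centre when home. The bow's waist meets the axle with it 25 mm above; the push then grows to about 8 to 13 N, eases as the waist passes the axle 12 to 5 mm above, and at 0 the bow lies round the axle. Pressed deeper it wedges (20 N at 3 mm).
- clip_tip (a point): end of the straight leg, at y = -12, z = -74.5 mm from the coil's centre: 5 mm dia., cut square with its edge broken (3.6 mm across the end).
- bow (a joint): how far the clip's bow is sprung open about the coil, rad: about 0 at rest, 0.07 to 0.09 as its waist passes the axle, below 0.03 when home round the axle. Spring rate 11 N m/rad.
- parts_bin: red open plastic bin 180 (x) x 130 (y) x 100 mm high, walls 4 mm, fixed, origin on the bench under its centre; odd bolts and washers in it. The clip hangs on its +y wall, whose middle is at y = +63 mm, anywhere within 50 mm of the wall's middle along x, with the bow outside.
- can_tomato: red food can standing on the bench, 74 mm dia., 110 mm high, origin at its underside; leave it alone
- can_beans: blue food can standing on the bench, 66 mm dia., 100 mm high, origin at its underside; leave it alone
- hammer: hammer lying on the bench, 260 mm long along its x, origin under its middle; leave it alone
- spray_oil: oil bottle standing on the bench, 52 mm dia., 170 mm high, origin at its underside; leave it alone

How it is judged:
By the outcome, as a careful person would: the job done as asked, in the order asked, and still so for the second after the job is handed in, with the robot touching nothing.
It also fails if it takes over 70 s, if anything falls off the work surface, if the arm or the gripper's body presses on something with over 40 N, if the wrist force passes 120 N, or if a joint passes its speed limit or range.

### The arm

A 7-joint arm with a two-finger parallel gripper is mounted at the origin on the work surface. World frame = base frame: x ahead of the robot, y to its left, z up, the work surface at z = 0. Lengths are in m, angles in rad, forces in N, time in s.
With the tool pointing down it reaches from about 0.425 to 0.825 m from the base axis. Payload 3.6 kg.
Tool frame: the origin (TCP) lies midway between the tips of the shut fingers; the grasp point (between the pads) lies 19 mm behind it; z points along the fingers, y is the line along which they close (so a half turn about z gives the same grasp; the last joint's range is limited). The gripper opens to 85 mm and grips with 20 to 120 N. Pads are 22 mm wide; open, the fingers measure 114 mm over their backs; the gripper's body (76 mm by 85 mm) begins 54 mm behind the grasp point. The pads swing forward as they close: fully open they stand 13 mm farther back than shut.
Start: joints at [1.23, 0.615, -0.013, 1.423, 0.008, 1.103, -0.04], TCP at [0.201, -0.618, 0.231] pointing down, gripper open.
Joint ranges: [-3.12, 3.12], [-0.3, 2.06], [-1.34, 1.32], [0.26, 2.42], [-1.36, 4.5], [0.01, 1.98], [-2.84, 2.84]. Speed limits (rad/s): [2.79, 2.79, 3.14, 3.14, 3.14, 3.14, 3.14].

### API

Orientations are given as a rotation vector (axis times angle).
In Python, from rig import readout, imaging, finish_job, spot_in, regions_of gives the robot as it stands.
- The arm moves only by the tool play_rows, never from a script. Its argument "targets" is a list of rows, each a list of 7 numbers: the turn, a rotation vector about the tool's x, y, z in degrees, then the shift along the tool's x, y, z in m, then the closure, from 0 (fully open) to 1 (shut). In form: [[rx, ry, rz, x, y, z, hand], ...]. A call has 1 to 12 rows; each row is the pose to reach, as a shift and turn from the pose commanded when the call began, along the tool's axes at that moment; what a row does not reach only later rows make up. A row lasts 1/12 s, in which the tool goes at most 41.7 mm and 7.16 degrees, less where a joint would pass 70% of its speed; a pose out of reach is approached as far as the arm can. A call with a gripper value outside its range is refused whole. The fingers move at their own pace and stop on an object; "force" is the grip in N (left out, the last holds). Time passes only in rows, so rows that repeat a pose let the fingers close. It gives the time, the measured TCP pose, the force, the opening and the grip force at its end, in the units of the state.
- readout.observe(): the state, without advancing time (a new reading comes with each control period).
- imaging.get_image(name): name is "scene" or "top" or "wrist"; returns the picture (420x560x3 uint8, red, green, blue); there is no depth.
- imaging.camera_model(name): a dict with "camera_matrix" (3x3 intrinsics, pixels), "R" (3x3) and "t" (3): a world point X has camera coordinates R X + t. Camera axes: x right, y down, z forward; pixel columns grow to the right and rows downward; lengths in m; the calibration is good to about 2 mm. A picture is of the moment at which its call begins: read the wrist's pose just before it. camera_model takes no time and is no camera call; for the wrist camera it gives the pose at the moment of the call.
- finish_job(): hands the job in; it is judged then, once.
Trained networks look in the newest picture that a camera, given by its name, has taken for a name from the list of things; names that differ only in an ending like _2 or _b are one class to them, and where a whole thing is asked for, a point or a joint stands for the part that bears it (a point fixed in the world has none). Each returns a list of dicts, best first, with "conf" (0 to 1); they miss things now and then, are a little off and sometimes report something else, mostly with a low value. They report only what shows in the picture. A call takes as long as a camera call.
- spot_in(query, camera): "at" ([column, row] in pixels, amid what is visible of it).
- regions_of(query, camera): "mask" (420x560 bool, what is visible of it) and "at" ([column, row] in pixels, amid what is visible of it).
The state is a dict: "clock": time; "qpos": joint angles; "qd": joint speeds; "joint_efforts": joint torques, N m; "position": TCP position; "tool_rot": TCP orientation; "wrist_force": force on the tool from outside, world axes, zero at the start; "wrist_torque": the same for the moment, N m; "width": opening from 0.0 (shut) to 1.0 (fully open); "grip_force": force on a finger pad.
Only numpy, scipy, OpenCV 4.12 (cv2) and the standard library are available. Lean on these libraries where they do the work, as an engineer would, in place of code of your own. Each camera call takes 0.05 s, during which the arm holds its last target. There are 200 camera calls.

## Working session

There is one attempt and no reset: what is moved stays moved. The work goes in short steps, Python scripts to look and compute and a tool call to move; the robot and the scene stay as the last step left them, time stands still between calls to the robot, and variables do not carry over. Pictures are saved under pics/ and viewed, at most 10 in all, crops included, and the job is handed in when it is done.

Besides the shell and the picture viewer there is one more tool, called after ">>>" as name([rows], argument=value, ...), one row to a line, values as JSON. play_rows: Moves the arm, as the interface text tells. Its arguments: {"type":"object","properties":{"targets":{"type":"array","items":{"type":"array","items":{"type":"number"}}},"force":{"type":"number"}},"required":["targets"]}

```bash
ls; mkdir -p pics; python3 - <<'E'
from rig import readout, imaging, spot_in, regions_of
import cv2,numpy as np
np.set_printoptions(precision=4,suppress=True)
print(readout.observe())
for c in ["scene","top","wrist"]:
    im=imaging.get_image(c); cv2.imwrite(f"pics/{c}0.png",im[:,:,::-1])
    m=imaging.camera_model(c); print(c,m)
    if c!="wrist":
        for q in ["clip","axle_hole","axle_end","wheel","parts_bin","can_tomato","can_beans","hammer","spray_oil","clip_tip"]:
            print(q,[(np.round(d['at'],1),round(d['conf'],2)) for d in spot_in(q,c)[:2]])
E
```

```text
pics
{'clock': 0.0, 'qpos': array([ 1.2305,  0.616 , -0.0126,  1.4249,  0.0081,  1.1034, -0.0404]), 'qd': array([ 0.0009,  0.0011, -0.0003,  0.0014,  0.003 , -0.0005,  0.0006]), 'joint_efforts': array([ -0.0007, -46.9229,   0.2589, -17.1035,   0.01  ,   0.0097,
         0.    ]), 'position': array([ 0.2004, -0.6175,  0.2301]), 'tool_rot': array([-3.1004, -0.4906,  0.0007]), 'wrist_force': array([ 0.264 , -0.4146, -0.836 ]), 'wrist_torque': array([ 0.0077,  0.0162, -0.0163]), 'grip_force': 0.0, 'width': 1.0034520864887573}
scene {'camera_matrix': array([[414.4386,   0.    , 276.0849],
       [  0.    , 414.4386, 208.326 ],
       [  0.    ,   0.    ,   1.    ]]), 'R': array([[ 0.1312,  0.9912, -0.0151],
       [ 0.8193, -0.117 , -0.5614],
       [-0.5582,  0.0613, -0.8274]]), 't': array([-0.0233, -0.383 ,  1.3134])}
clip [(array([186.2, 189.5]), 0.69)]
axle_hole [(array([342.4, 274.3]), 0.64), (array([185.4, 186.3]), 0.45)]
axle_end [(array([345.7, 277.4]), 0.65)]
wheel [(array([307.6, 203.6]), 0.67), (array([346.5, 276.1]), 0.45)]
parts_bin [(array([161.1, 208.4]), 0.61)]
can_tomato 
[... 592 characters left out ...]
array([234.1, 232.3]), 0.65)]
parts_bin [(array([384.5, 254.6]), 0.58)]
can_tomato [(array([121.6, 288.3]), 0.73), (array([205.5, 147.9]), 0.33)]
can_beans [(array([317.4, 291.5]), 0.56), (array([121.1, 290.1]), 0.42)]
hammer [(array([228.4, 322.9]), 0.88), (array([233.3, 229.5]), 0.34)]
spray_oil [(array([392.3, 139.7]), 0.6)]
clip_tip [(array([357.6, 251.3]), 0.58), (array([390.7, 140.8]), 0.55)]
wrist {'camera_matrix': array([[337.4506,   0.    , 280.0478],
       [  0.    , 337.4506, 208.6256],
       [  0.    ,   0.    ,   1.    ]]), 'R': array([[ 0.3084, -0.9513, -0.0009],
       [-0.9   , -0.292 ,  0.3236],
       [-0.3081, -0.099 , -0.9462]]), 't': array([-0.65  , -0.0418,  0.3815])}
```

```bash
python3 - <<'E'
import cv2,numpy as np
a=cv2.imread("pics/scene0.png");b=cv2.imread("pics/top0.png")
cv2.imwrite("pics/both.png",cv2.resize(np.vstack([a,b]),(800,1200))[:600]) 
cv2.imwrite("pics/both2.png",cv2.resize(b,(800,600)))
E
```

```text
(no output)
```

View pics/both.png

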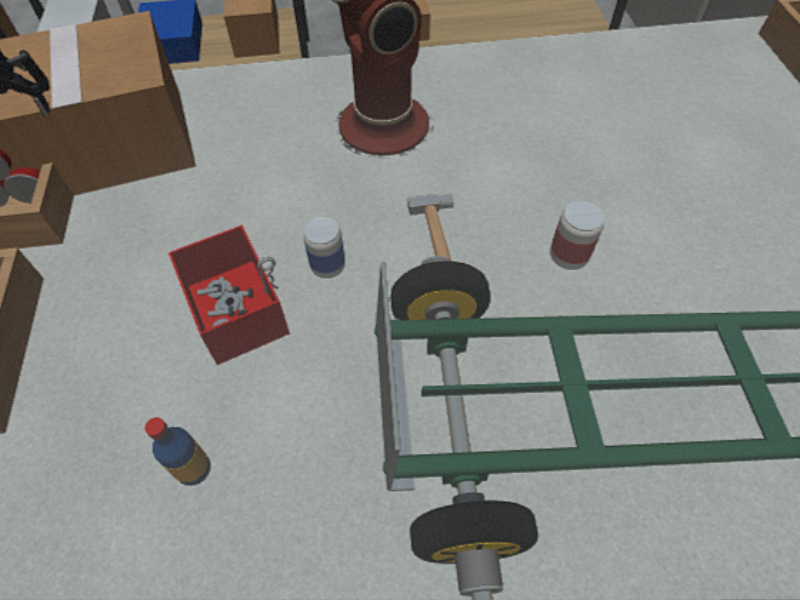

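View pics/both2.png

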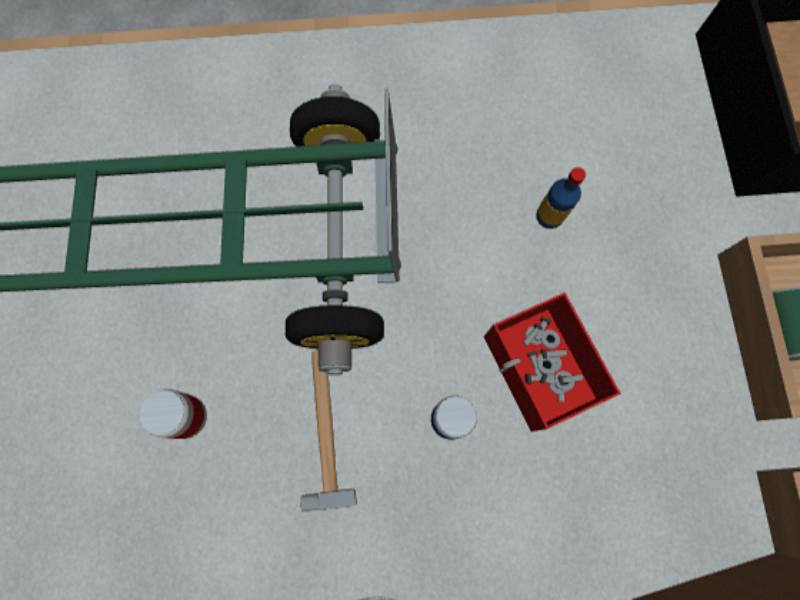

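The top view shows the near (robot-side) hub at about (335,355), with the axle end at (335,372). The clip sits on the bin's left wall at (511,365). The networks' axle_hole reports land off the axle, so I'll ignore them.

```bash
cat > h.py <<'E'
import numpy as np,cv2
from scipy.spatial.transform import Rotation as Ro
from rig import readout, imaging, spot_in, regions_of, finish_job
np.set_printoptions(precision=4,suppress=True)
def ray(m,px):
    K,R,t=[np.array(m[k]) for k in("camera_matrix","R","t")]
    d=R.T@np.linalg.solve(K,[px[0],px[1],1]); return -R.T@t,d
def onz(m,px,z):
    c,d=ray(m,px); return c+d*(z-c[2])/d[2]
def tri(*mp):
    A=np.zeros((3,3));b=np.zeros(3)
    for m,px in mp:
        c,d=ray(m,px);d=d/np.linalg.norm(d);P=np.eye(3)-np.outer(d,d);A+=P;b+=P@c
    return np.linalg.solve(A,b)
def proj(m,X):
    p=m["camera_matrix"]@(np.array(m["R"])@X+m["t"]);return p[:2]/p[2]
def toolpose():
    s=readout.observe();return s["position"],Ro.from_rotvec(s["tool_rot"])
def delta(p,R,pt,Rt):   # row numbers to go from (p,R) to (pt,Rt)
    return np.degrees((R.inv()*Rt).as_rotvec()),R.inv().apply(np.array(pt)-p)
E
python3 - <<'E'
from h import *
T=imaging.camera_model("top");S=imaging.camera_model("scene");k=560/800
print("end",onz(T,(335*k,372*k),.08),"far",onz(T,(335*k,88*k),.08), "mid",onz(T,(336*k,200*k),.08))
print("scene far-ish axle", onz(S,(452*k,370*k),.08),onz(S,(460*k,440*k),.08),"nearhub",onz(S,(443*k,313*k),.08))
print("clip tri",tri((T,(510.5*k,365*k)),(S,(267*k,265*k))))
for c in [(487,335),(565,295),(619,392),(535,430)]: print("rim",onz(T,np.array(c)*k,.1))
for n,a,b,z in [("tom",(168,414),(582,215),.11),("beans",(455,416),(323,232),.1),("oil",(577,176),(156,428),.17)]:
    print(n,onz(T,np.array(a)*k,z),onz(S,np.array(b)*k,z))
p,R=toolpose();m=imaging.camera_model("wrist")
print("cam in tool",R.inv().apply(-m["R"].T@m["t"]-p),"\n",m["R"]@R.as_matrix())
print(R.as_matrix())
E
```

```text
end [0.459  0.0311 0.08  ] far [0.9774 0.0013 0.08  ] mid [0.7564 0.0123 0.08  ]
scene far-ish axle [0.6573 0.0243 0.08  ] [0.7654 0.0152 0.08  ] nearhub [0.5562 0.0289 0.08  ]
clip tri [ 0.4438 -0.2425  0.1102]
rim [ 0.4957 -0.2146  0.1   ]
rim [ 0.5512 -0.3484  0.1   ]
rim [ 0.39   -0.4074  0.1   ]
rim [ 0.3432 -0.2695  0.1   ]
tom [0.4108 0.2853 0.11  ] [0.4127 0.2934 0.11  ]
beans [ 0.3738 -0.1502  0.1   ] [ 0.3782 -0.1479  0.1   ]
oil [ 0.7247 -0.3736  0.17  ] [ 0.7303 -0.3721  0.17  ]
cam in tool [ 0.0837  0.0003 -0.1426] 
 [[-0.0004  1.      0.0008]
 [-0.9462 -0.0001 -0.3237]
 [-0.3237 -0.0009  0.9462]]
[[ 0.9512  0.3087  0.    ]
 [ 0.3087 -0.9512  0.0001]
 [ 0.     -0.0001 -1.    ]]
```

```bash
cat >> h.py <<'E'
def down(yaw): return Ro.from_euler("z",yaw,degrees=True)*Ro.from_matrix(np.diag([1,-1,-1.]))
E
python3 - <<'E'
from h import *
p,R=toolpose(); print(delta(p,R,[.44,.032,.25],down(-3.3)))
E
```

```text
(array([-0.0053, -0.0011, 21.2809]), array([ 0.4284, -0.5446, -0.0187]))
```

>>> play_rows([
  [0,0,4,0.03,-0.03,-0.01,0.6],
  [0,0,8,0.06,-0.06,-0.019,0.6],
  [0,0,12,0.085,-0.09,-0.019,0.6],
  [0,0,17,0.11,-0.12,-0.019,0.6],
  [0,0,21.3,0.135,-0.15,-0.019,0.6],
  [0,0,21.3,0.16,-0.185,-0.019,0.6],
  [0,0,21.3,0.185,-0.215,-0.019,0.6],
  [0,0,21.3,0.21,-0.25,-0.019,0.6],
  [0,0,21.3,0.235,-0.28,-0.019,0.6],
  [0,0,21.3,0.26,-0.31,-0.019,0.6],
  [0,0,21.3,0.285,-0.345,-0.019,0.6],
  [0,0,21.3,0.31,-0.375,-0.019,0.6],
])

```text
clock: 2.15
position: [0.3798, -0.1638, 0.2508]
tool_rot: [3.14, -0.091, 0.001]
wrist_force: [1.3, 0.4, 0.4]
width: 0.396
grip_force: 0.0
```

>>> play_rows([
  [0,0,0,0.037,-0.018,0,0.6],
  [0,0,0,0.074,-0.036,0,0.6],
  [0,0,0,0.1,-0.06,0,0.6],
  [0,0,0,0.12,-0.085,0,0.6],
  [0,0,0,0.14,-0.11,0,0.6],
  [0,0,0,0.16,-0.12,0,0.6],
])

```text
clock: 2.65
position: [0.5477, -0.0501, 0.2505]
tool_rot: [-3.137, 0.081, -0.001]
wrist_force: [-0.5, -0.2, 0.4]
width: 0.403
grip_force: 0.0
```

```bash
python3 - <<'E'
from h import *
s=readout.observe();print(s);im=imaging.get_image("wrist");cv2.imwrite("pics/w1.png",cv2.resize(im[:,:,::-1],(800,600)))
for q in ["axle_end","wheel"]:print(q,[(d['at'],d['conf']) for d in spot_in(q,"wrist")[:3]])
E
```

```text
{'clock': 2.65, 'qpos': array([ 0.1181,  0.4408, -0.0965,  1.6881,  0.0446,  1.0145, -1.6154]), 'qd': array([-0.2164,  0.3629,  0.0362, -0.627 ,  0.0555,  0.2671, -0.2053]), 'joint_efforts': array([  1.7495, -39.5537,   0.2502, -15.242 ,   0.1166,  -0.1481,
        -0.0095]), 'position': array([ 0.5477, -0.0501,  0.2505]), 'tool_rot': array([-3.1373,  0.0814, -0.0007]), 'wrist_force': array([-0.4908, -0.1858,  0.4351]), 'wrist_torque': array([ 0.0545, -0.0452, -0.0235]), 'grip_force': 0.0, 'width': 0.4032441673208673}
axle_end [([203.3, 131.7], 0.73)]
wheel [([195.8, 216.6], 0.57)]
```

View pics/w1.png

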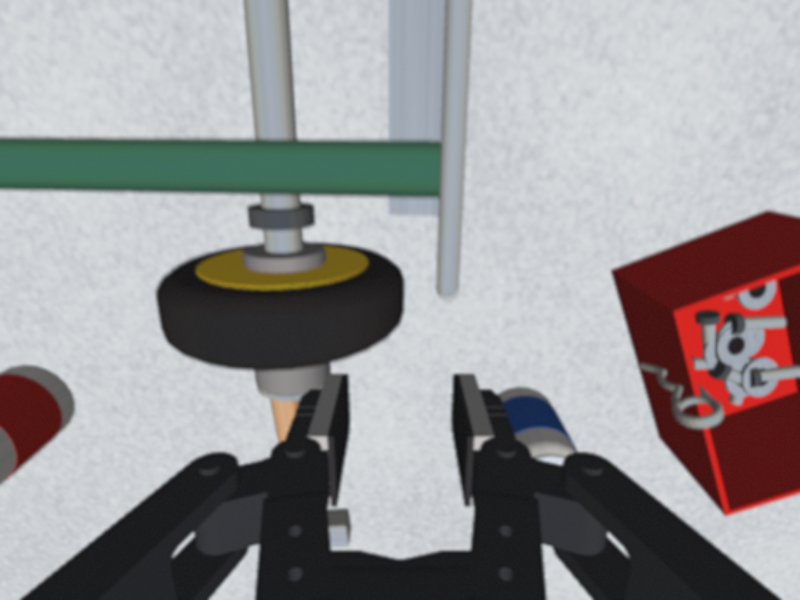

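```bash
python3 - <<'E'
from h import *
k=.7;p,R=toolpose(); m=imaging.camera_model("wrist")
print([onz(m,np.array(a)*k,.08) for a in [(267.5,2),(278.5,130),(283,230)]])
print(delta(p,R,[.44,.032,.25],down(-3.3)))
E
```

```text
[array([0.7054, 0.0129, 0.08  ]), array([0.637, 0.016, 0.08 ]), array([0.5755, 0.0215, 0.08  ])]
(array([-0.032 , -0.0109,  0.1627]), array([-0.112 , -0.0798,  0.    ]))
```

>>> play_rows([
  [0,0,0.2,-0.025,-0.02,0,0.6],
  [0,0,0.2,-0.05,-0.04,0,0.6],
  [0,0,0.2,-0.075,-0.06,0,0.6],
  [0,0,0.2,-0.1,-0.072,0,0.6],
  [0,0,0.2,-0.112,-0.078,0,0.6],
  [0,0,0.2,-0.112,-0.078,0,0.6],
  [0,0,0.2,-0.112,-0.078,0,0.6],
])

```text
clock: 3.38
position: [0.4388, 0.0281, 0.2509]
tool_rot: [3.139, -0.098, 0.002]
wrist_force: [0.5, -0.7, 0.1]
width: 0.402
grip_force: 0.0
```

```bash
python3 - <<'E'
from h import *
s=readout.observe();print(s['position'],s['tool_rot']);im=imaging.get_image("wrist");cv2.imwrite("pics/w2.png",cv2.resize(im[:,:,::-1],(800,600)))
for q in ["axle_end","wheel"]:print(q,[(d['at'],d['conf']) for d in spot_in(q,"wrist")[:3]])
E
```

```text
[0.4388 0.0281 0.2509] [ 3.1394 -0.0978  0.002 ]
axle_end [([272.4, 84.1], 0.74)]
wheel [([269.8, 86.5], 0.7), ([38.7, 211.5], 0.55)]
```

View pics/w2.png

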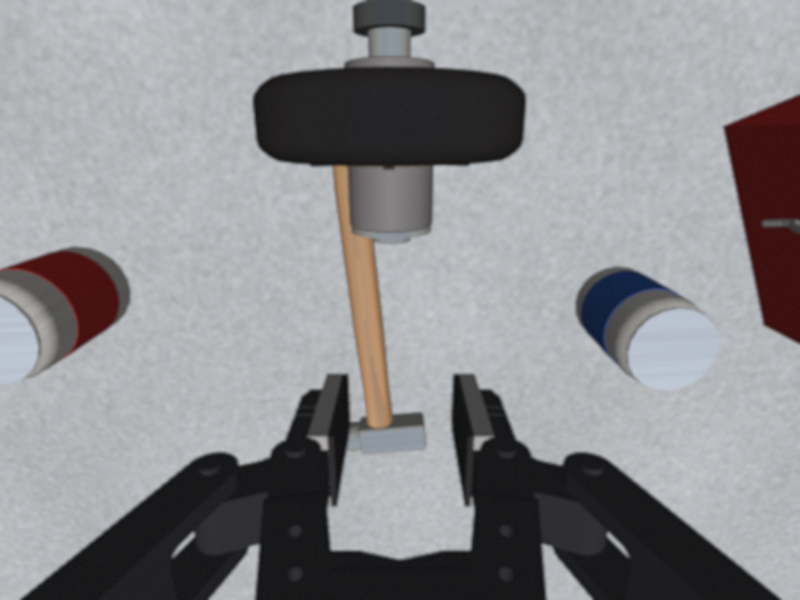

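```bash
python3 - <<'E'
from h import *
k=.7;p,R=toolpose(); m=imaging.camera_model("wrist")
e=onz(m,np.array((391,242))*k,.0915);print("end",e,"washer top",onz(m,np.array((391,231))*k,.106),"hub ctr",onz(m,np.array((391,200))*k,.107),"axle",onz(m,np.array((389.5,42))*k,.0925), onz(m,np.array((390,3))*k,.1))
E
```

```text
end [0.4588 0.0323 0.0915] washer top [0.4686 0.0313 0.106 ] hub ctr [0.4871 0.03   0.107 ] axle [0.5722 0.0251 0.0925] [0.5895 0.0234 0.1   ]
```

>>> play_rows([
  [0,0,0,0,-0.0045,0.03,0.6],
  [0,0,0,0,-0.0045,0.06,0.6],
  [0,0,0,0,-0.0045,0.09,0.6],
  [0,0,0,0,-0.0045,0.12,0.6],
  [0,0,0,0,-0.0045,0.15,0.6],
  [0,0,0,0,-0.0045,0.168,0.6],
  [0,0,0,0,-0.0045,0.178,0.6],
  [0,0,0,0,-0.0045,0.178,0.6],
])

```text
clock: 4.2
position: [0.4388, 0.0325, 0.0699]
tool_rot: [3.139, -0.099, -0.007]
wrist_force: [-0.1, -0.0, 0.2]
width: 0.406
grip_force: 0.0
```

>>> play_rows([
  [0,0,0,0.003,0,0,0.6],
  [0,0,0,0.006,0,0,0.6],
  [0,0,0,0.009,0,0,0.6],
  [0,0,0,0.012,0,0,0.6],
  [0,0,0,0.014,0,0,0.6],
  [0,0,0,0.016,0,0,0.6],
  [0,0,0,0.018,0,0,0.6],
  [0,0,0,0.02,0,0,0.6],
  [0,0,0,0.022,0,0,0.6],
])

```text
clock: 4.95
position: [0.461, 0.0323, 0.0724]
tool_rot: [3.14, -0.096, -0.001]
wrist_force: [-3.1, 0.1, 4.2]
width: 0.401
grip_force: 2.2
```

>>> play_rows([
  [0,0,0,0.002,0,0,0.6],
  [0,0,0,0.004,0,0,0.6],
  [0,0,0,0.006,0,0,0.6],
  [0,0,0,0.007,0,0,0.6],
])

```text
clock: 5.28
position: [0.4658, 0.032, 0.072]
tool_rot: [3.14, -0.095, -0.009]
wrist_force: [-8.8, 2.6, 7.6]
width: 0.402
grip_force: 4.5
```

>>> play_rows([
  [0,0,0,0.001,0,0,0.6],
  [0,0,0,0.002,0,0,0.6],
  [0,0,0,0.003,0,0,0.6],
])

```text
clock: 5.53
position: [0.4657, 0.0319, 0.0717]
tool_rot: [3.139, -0.094, -0.019]
wrist_force: [-12.2, 3.4, 9.4]
width: 0.404
grip_force: 6.7
```

>>> play_rows([
  [0,0,0,0.002,0,0,0.6],
  [0,0,0,0.004,0,0,0.6],
  [0,0,0,0.004,0,0,0.6],
])

```text
clock: 5.78
position: [0.4655, 0.0318, 0.0712]
tool_rot: [3.138, -0.094, -0.033]
wrist_force: [-17.8, 3.4, 12.3]
width: 0.399
grip_force: 8.8
```

```bash
python3 - <<'E'
from h import *
im=imaging.get_image("wrist");a=cv2.resize(im[:,:,::-1],(800,600))
im=imaging.get_image("scene")[150:270,240:400,::-1];cv2.imwrite("pics/w3.png",np.hstack([cv2.resize(a,(400,300)),cv2.resize(im,(400,300),interpolation=2)]))
E
```

```text
(no output)
```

View pics/w3.png

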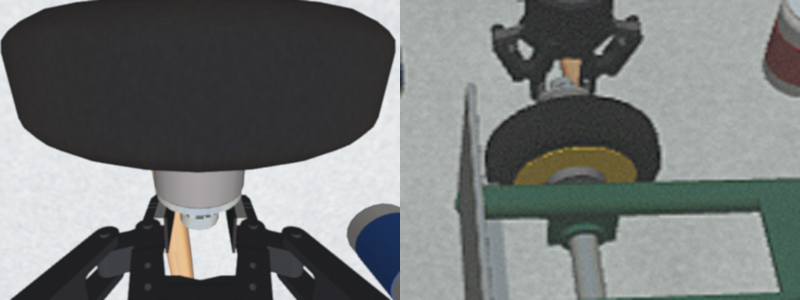

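>>> play_rows([
  [0,0,0,-0.01,0,0,0.6],
  [0,0,0,-0.024,0,0,0.6],
  [0,0,0,-0.038,0,0,0.6],
  [0,0,0,-0.038,0,-0.03,0.6],
  [0,0,0,-0.038,0,-0.06,0.6],
  [0,0,0,-0.038,0,-0.06,0.6],
  [0,0,0,-0.038,0,-0.06,0.6],
])

```text
clock: 6.47
position: [0.4411, 0.0337, 0.1341]
tool_rot: [-3.139, 0.098, -0.014]
wrist_force: [0.0, -0.0, -1.1]
width: 0.4
grip_force: 0.0
```

```bash
python3 - <<'E'
from h import *
s=readout.observe();print(s['position'],s['tool_rot'],s['wrist_force']);m=imaging.camera_model("wrist")
im=imaging.get_image("wrist")
X=np.array([.471,.031,.092]);u,v=proj(m,X).astype(int);print(u,v)
print([(d['at'],d['conf']) for d in spot_in("axle_hole","wrist")],[(d['at'],d['conf']) for d in spot_in("axle_end","wrist")])
v0,u0=v-50,u-66;c=im[v0:v0+100,u0:u0+133,::-1];print(u0,v0)
cv2.imwrite("pics/w4.png",cv2.resize(c,(798,600),interpolation=2)); np.save("w4.npy",im)
print("px tests")
for b in (-30,-15,0,15,30):
    th=np.radians(b);print(b,proj(m,np.array([.471,.031+.0125*np.sin(th),.08+.0125*np.cos(th)])))
for x in(.459,.48):print(x,proj(m,np.array([x,.0315-.0575*(x-.459),.0925])))
E
```

```text
[0.4411 0.0337 0.1341] [-3.1388  0.0981 -0.0142] [ 0.0299 -0.0068 -1.1029]
281 193
[([278.7, 64.5], 0.91)] [([280.0, 61.0], 0.75)]
215 143
px tests
-30 [292.2374 192.2479]
-15 [287.0248 193.1548]
0 [281.3615 193.6985]
15 [275.7009 193.8334]
30 [270.4953 193.5517]
0.459 [281.7761 213.6216]
0.48 [281.6315 178.1966]
```

View pics/w4.png

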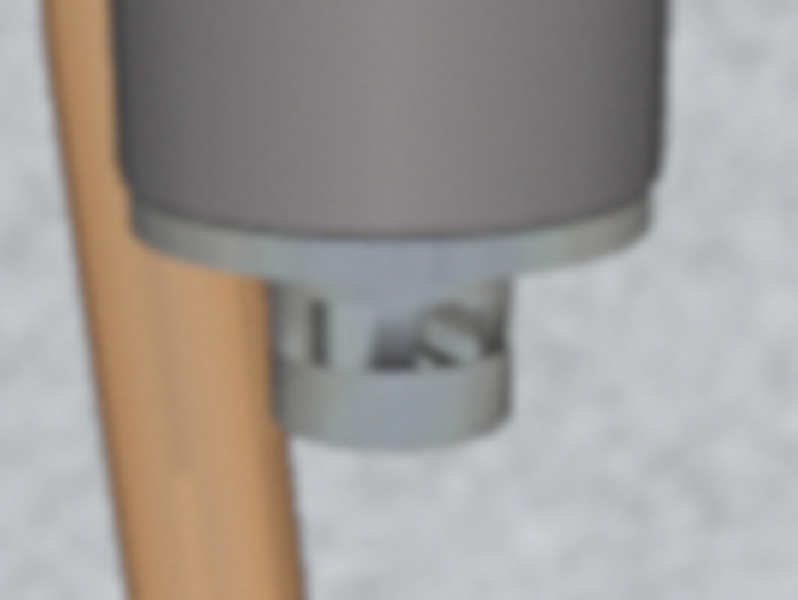

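>>> play_rows([
  [0,0,-7,0,0.01,-0.02,0.6],
  [0,0,-14,0,0.025,-0.04,0.6],
  [0,0,-21,0,0.04,-0.04,0.6],
  [0,0,-28,0.005,0.055,-0.04,0.6],
  [0,0,-35,0.01,0.07,-0.04,0.6],
  [0,0,-42,0.015,0.085,-0.04,0.6],
  [0,0,-49,0.02,0.085,-0.04,0.6],
  [0,0,-56,0.025,0.085,-0.04,0.6],
  [0,0,-63,0.03,0.085,-0.04,0.6],
  [0,0,-70,0.033,0.085,-0.03,0.6],
  [0,0,-77,0.033,0.085,-0.015,0.3],
  [0,0,-84,0.033,0.085,0,0.3],
])

```text
clock: 7.62
position: [0.4655, -0.0533, 0.1309]
tool_rot: [-2.392, -2.035, -0.001]
wrist_force: [-0.2, 0.8, 0.6]
width: 0.668
grip_force: 0.0
```

>>> play_rows([
  [0,0,-6,0,0,0,0.3],
  [0,0,-6,0,0,0,0.3],
  [0,0,-6,0,0,0,0.3],
])

```text
clock: 7.87
position: [0.465, -0.0532, 0.1314]
tool_rot: [-2.29, -2.148, 0.0]
wrist_force: [-0.1, -0.2, -0.8]
width: 0.696
grip_force: 0.0
```

```bash
python3 - <<'E'
from h import *
s=readout.observe();print(s['position'],s['tool_rot'],s['width']);m=imaging.camera_model("wrist")
im=imaging.get_image("wrist")
X=np.array([.471,.031,.092]);u,v=proj(m,X).astype(int);print(u,v,"cam",-m["R"].T@m["t"])
print([(d['at'],d['conf']) for d in spot_in("axle_hole","wrist")],[(d['at'],d['conf']) for d in spot_in("axle_end","wrist")])
v0,u0=max(v-38,0),u-50;c=im[v0:v0+75,u0:u0+100,::-1];print(u0,v0)
cv2.imwrite("pics/w5.png",cv2.resize(c,(800,8*c.shape[0]),interpolation=2))
E
```

```text
[ 0.465  -0.0532  0.1314] [-2.2904 -2.1475  0.0003] 0.6962902116033891
280 91 cam [0.4706 0.0298 0.2741]
[([437.5, 103.6], 0.87)] [([435.7, 103.2], 0.72)]
230 53
```

View pics/w5.png

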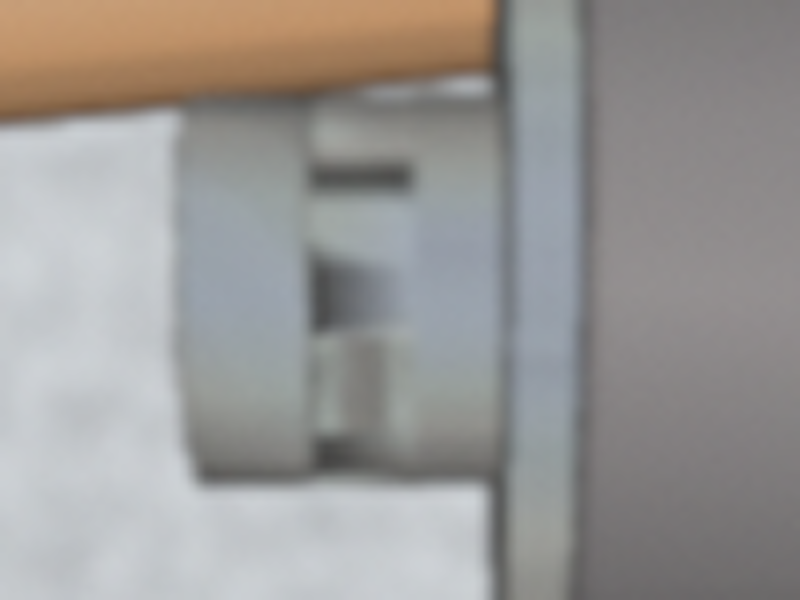

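>>> play_rows([
  [0,0,0,0.01,0,-0.03,0.3],
  [0,0,0,0.035,0,-0.04,0.3],
  [0,0,0,0.065,0,-0.04,0.3],
  [0,0,0,0.095,0,-0.04,0.3],
  [0,0,0,0.1,0,-0.04,0.3],
  [0,0,0,0.1,0,-0.04,0.3],
])

```text
clock: 8.52
position: [0.4715, 0.0496, 0.1731]
tool_rot: [2.283, 2.157, 0.004]
wrist_force: [1.5, -0.6, -1.3]
width: 0.701
grip_force: 0.0
```

```bash
python3 - <<'E'
from h import *
s=readout.observe();print(s['position'],s['tool_rot'],s['width']);m=imaging.camera_model("wrist")
im=imaging.get_image("wrist")
X=np.array([.471,.031,.092]);u,v=proj(m,X).astype(int);print(u,v,"cam",-m["R"].T@m["t"])
v0,u0=max(v-30,0),u-40;c=im[v0:v0+60,u0:u0+80,::-1];print(u0,v0)
cv2.imwrite("pics/w6.png",cv2.resize(c,(800,10*c.shape[0]),interpolation=2))
E
```

```text
[0.4715 0.0496 0.1731] [2.2833 2.1574 0.0037] 0.7006237339344851
280 242 cam [0.476  0.1327 0.3158]
240 212
```

View pics/w6.png

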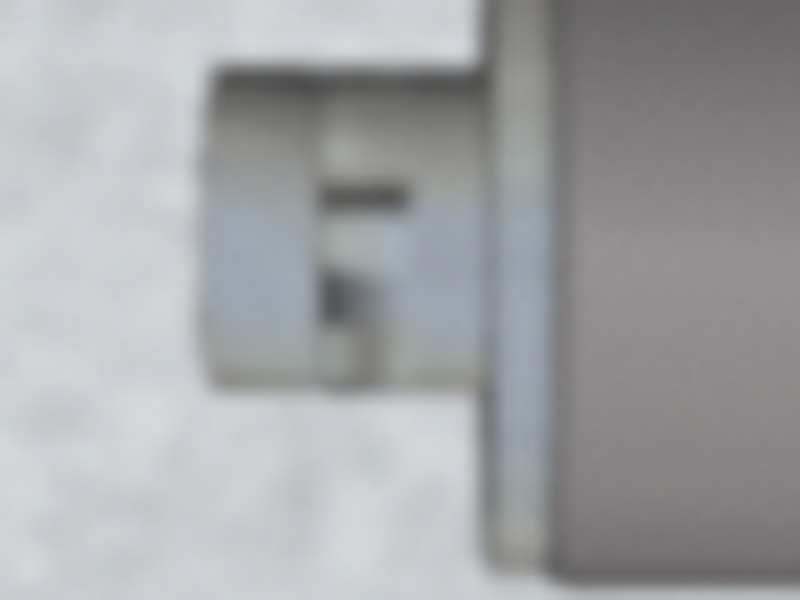

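```bash
python3 - <<'E'
import cv2,numpy as np
for f,k,c0,c1,r0,r1 in [("w5",8,36,54,9,63),("w6",10,29,44,5,42)]:
    a=cv2.imread(f"pics/{f}.png");a=cv2.resize(a,(a.shape[1]//k,a.shape[0]//k),interpolation=cv2.INTER_AREA)
    print(f,"cols",c0,c1)
    g=a.mean(2)
    for r in range(r0,r1): print(r,' '.join("%3d"%v for v in g[r,c0:c1]),' r-b',a[r,(c0+c1)//2-1,2].astype(int)-a[r,(c0+c1)//2-1,0])
E
```

```text
w5 cols 36 54
9 112 111 109 108 107 106 105 104 102 101 100  98  97  98 100 101 103 103  r-b 59
10 100  98  95  94  93  94  94  95  98 103 107 112 114 115 118 120 119 121  r-b 37
11  87  84  84  84  88  93  96 100 106 116 126 133 137 138 138 134 128 128  r-b 15
12  87  85  87  94 101 105 107 108 111 116 123 128 129 129 128 124 119 117  r-b 5
13  99  97 100 110 118 120 119 119 117 117 117 117 118 117 118 116 114 113  r-b 3
14 112 110 113 124 132 133 132 129 128 125 123 122 122 122 123 122 121 120  r-b 3
15 120 119 123 135 146 148 145 143 140 136 135 133 132 131 132 131 129 128  r-b 3
16 128 124 129 144 155 157 155 152 149 145 143 141 139 139 138 136 135 134  r-b 2
17 132 127 131 146 157 160 158 156 152 149 147 146 145 145 145 142 141 140  r-b 4
18 137 131 131 141 151 155 155 153 152 149 148 147 146 145 145 145 144 143  r-b 5
19 141 134 128 129 137 141 141 140 140 138 136 134 133 133 134 138 143 147  r-b 5
20 145 137 122 113 114 116 117 117 115 115 112 111 109 110 113 126 142 149  r-b 4
21 147 137 116  96  91  91  91  92  92  91  89  87  85  86  93 115 139 151  r-b 3
22 149 139 118  94
[... 5287 characters left out ...]
65 160 143 122 114 115 117 122 130 142 152 161 165 166 165  r-b -2
33 164 161 150 140 138 133 127 126 130 140 152 160 163 164 163  r-b 2
34 163 160 152 147 148 142 133 127 129 140 152 159 162 162 162  r-b 3
35 161 159 151 148 150 143 133 127 129 140 154 160 161 160 159  r-b 3
36 157 155 149 148 149 143 133 126 128 140 153 159 158 156 154  r-b 3
37 149 149 144 141 140 135 127 122 126 138 150 155 151 149 148  r-b 3
38 153 153 149 141 135 131 128 130 136 145 154 156 155 152 151  r-b -1
39 176 176 175 168 160 157 159 163 167 171 175 177 177 176 175  r-b -4
40 195 196 196 193 190 189 191 194 197 198 199 200 200 199 198  r-b -7
41 200 201 202 202 202 202 203 205 207 210 211 211 210 208 207  r-b -8
```

>>> play_rows([
  [0,0,0,-0.03,0,0,0.3],
  [0,5,0,-0.06,0,0,0.3],
  [0,12,0,-0.09,0,0,0.3],
  [0,19,0,-0.12,0,0.01,0.3],
  [0,26,0,-0.13,0,0.03,0.3],
  [0,30,0,-0.13,0,0.05,0.3],
  [0,30,0,-0.13,0,0.053,0.3],
  [0,30,0,-0.13,0,0.053,0.3],
])

```text
clock: 9.23
position: [0.4614, -0.0852, 0.117]
tool_rot: [-1.995, -1.862, -0.53]
wrist_force: [-0.1, 1.6, 0.6]
width: 0.7
grip_force: 0.0
```

```bash
python3 - <<'E'
from h import *
s=readout.observe();print(s['position'],s['tool_rot'],s['width']);m=imaging.camera_model("wrist")
im=imaging.get_image("wrist")
C=-m["R"].T@m["t"];print("cam",C)
a=-29;th=np.radians(a);X=np.array([.470,.031+.0125*np.sin(th),.08+.0125*np.cos(th)]);u,v=proj(m,X).astype(int);print(u,v)
for b in (-45,-30,-15,0,15,30):
    th=np.radians(b);print(b,proj(m,np.array([.471,.031+.0125*np.sin(th),.08+.0125*np.cos(th)])))
v0,u0=max(v-30,0),u-40;c=im[v0:v0+60,u0:u0+80,::-1];print(u0,v0)
cv2.imwrite("pics/w7.png",cv2.resize(c,(800,10*c.shape[0]),interpolation=2))
E
```

```text
[ 0.4614 -0.0852  0.117 ] [-1.9954 -1.8625 -0.5301] 0.7003198951921411
cam [ 0.4625 -0.0847  0.2824]
281 94
-45 [283.7908 100.5632]
-30 [283.5168  95.109 ]
-15 [283.1869  89.597 ]
0 [282.8269  84.4681]
15 [282.4657  80.1307]
30 [282.1318  76.9148]
241 64
```

View pics/w7.png

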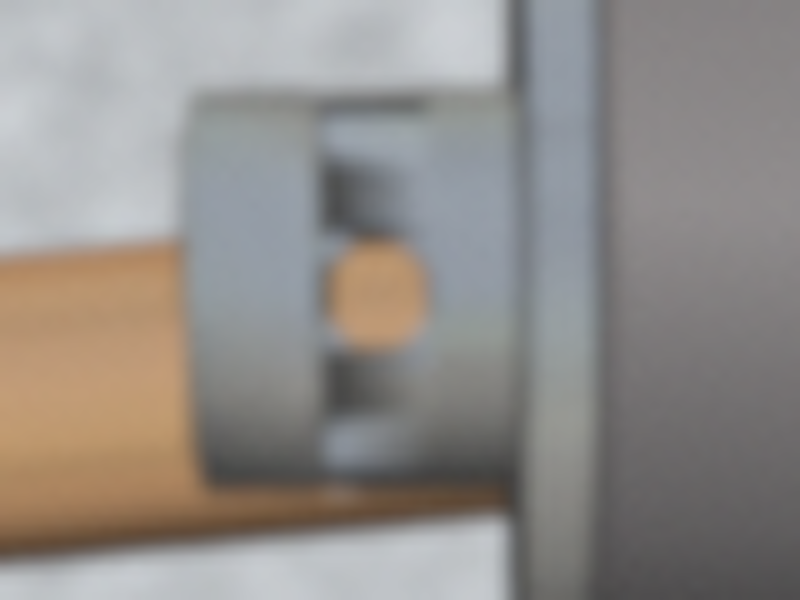

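View w7 looks straight through the hole at crop (378,295) and shows the hammer handle behind it. So the upper mouth leans toward -y by about 30°, and the hole is clear of the washer.

```bash
cat >> h.py <<'E'
M=np.array([[-.0004,1,.0008],[-.9462,-.0001,-.3237],[-.3237,-.0009,.9462]]);off=np.array([.0837,.0003,-.1426])
KW=np.array([[337.4506,0,280.0478],[0,337.4506,208.6256],[0,0,1]])
def wmodel(p,rv):
    Rt=Ro.from_rotvec(rv).as_matrix();R=M@Rt.T;return dict(camera_matrix=KW,R=R,t=-R@(np.array(p)+Rt@off))
E
python3 - <<'E'
from h import *
a=wmodel([.465,-.0532,.1314],[-2.2904,-2.1475,.0003]);b=wmodel([.4715,.0496,.1731],[2.2833,2.1574,.0037]);c=wmodel([.4614,-.0852,.117],[-1.9954,-1.8625,-.5301])
m=imaging.camera_model("wrist");print(m["R"]-c["R"],m["t"]-c["t"])
pa,pb,pc=(275.25,89.25),(276.5,235),(278.8,93.2)
X=tri((a,pa),(b,pb),(c,pc));print(X,[proj(q,X)-p for q,p in((a,pa),(b,pb),(c,pc))],[onz(q,p,.08) for q,p in((a,pa),(b,pb),(c,pc))])
# axle end: w5 col 185, w6 col 205, w7 col 190 at silhouettes centre
for q,p in((a,(230+185/8,89.25)),(b,(240+20.5,235)),(c,(241+19.2,93))):print(onz(q,p,.085))
# washer outer face
for q,p in((a,(230+503/8,89.25)),(b,(240+48.8,235)),(c,(241+51.5,93))):print("washer",onz(q,p,.08))
p,R=toolpose();print(delta(p,R,[.43,-.23,.26],down(110)))
E
```

```text
[[ 0.0004  0.0051  0.0067]
 [ 0.0063 -0.0007  0.0015]
 [ 0.0054 -0.0019 -0.0003]] [-0.0017 -0.0003 -0.0005]
[0.4681 0.0324 0.0809] [array([0.2943, 0.3665]), array([ 0.0946, -0.1386]), array([-0.3487, -0.1539])] [array([0.468 , 0.0326, 0.08  ]), array([0.468 , 0.0318, 0.08  ]), array([0.4684, 0.0328, 0.08  ])]
[0.4564 0.0333 0.085 ]
[0.4564 0.0347 0.085 ]
[0.4564 0.0309 0.085 ]
washer [0.4775 0.0319 0.08  ]
washer [0.4774 0.0313 0.08  ]
washer [0.4774 0.0323 0.08  ]
(array([  6.0898, -29.5909, -23.0084]), array([-0.0589, -0.0238, -0.1961]))
```

```bash
python3 - <<'E'
from h import *
p,R=toolpose();print(delta(p,R,[.444,-.22,.22],down(110)));print(p)
E
```

```text
(array([  6.0898, -29.5909, -23.0084]), array([-0.0695, -0.0104, -0.156 ]))
[ 0.4628 -0.0827  0.1196]
```

>>> play_rows([
  [0.5,-3,-2,-0.005,0,-0.03,0.5],
  [1,-7,-5,-0.015,0,-0.06,0.5],
  [2,-11,-8,-0.03,-0.003,-0.09,0.5],
  [3,-15,-11,-0.045,-0.006,-0.12,0.5],
  [4,-19,-14,-0.06,-0.01,-0.145,0.5],
  [5,-23,-18,-0.07,-0.01,-0.156,0.5],
  [6,-28,-22,-0.07,-0.01,-0.156,0.5],
  [6.1,-29.6,-23,-0.07,-0.01,-0.156,0.5],
  [6.1,-29.6,-23,-0.07,-0.01,-0.156,0.5],
  [6.1,-29.6,-23,-0.07,-0.01,-0.156,0.5],
])

```text
clock: 10.12
position: [0.4453, -0.2184, 0.2213]
tool_rot: [1.795, 2.574, -0.001]
wrist_force: [0.4, -0.7, -0.2]
width: 0.506
grip_force: 0.0
```

```bash
python3 - <<'E'
from h import *
s=readout.observe();print(s['position'],s['tool_rot'],s['width']);m=imaging.camera_model("wrist")
im=imaging.get_image("wrist")
print(proj(m,np.array([.4438,-.2425,.110])),[(d['at'],d['conf']) for d in spot_in("clip","wrist")])
r=regions_of("clip","wrist")
for d in r[:2]:
    ys,xs=np.nonzero(d["mask"]);print(d["conf"],xs.min(),xs.max(),ys.min(),ys.max())
cv2.imwrite("w8.png",im[:,:,::-1])
M_=r[0]["mask"];v,u=int(r[0]["at"][1]),int(r[0]["at"][0]);print(u-60,v-45)
c=im[max(v-45,0):v+45,u-60:u+60,::-1];cv2.imwrite("pics/w8.png",cv2.resize(c,None,fx=6.6,fy=6.6,interpolation=2))
E
```

```text
[ 0.4453 -0.2184  0.2213] [ 1.7946  2.5742 -0.0005] 0.5064166642531757
[267.5986 229.7272] [([271.9, 226.6], 0.86)]
0.67 265 276 199 249
209 180
```

View pics/w8.png

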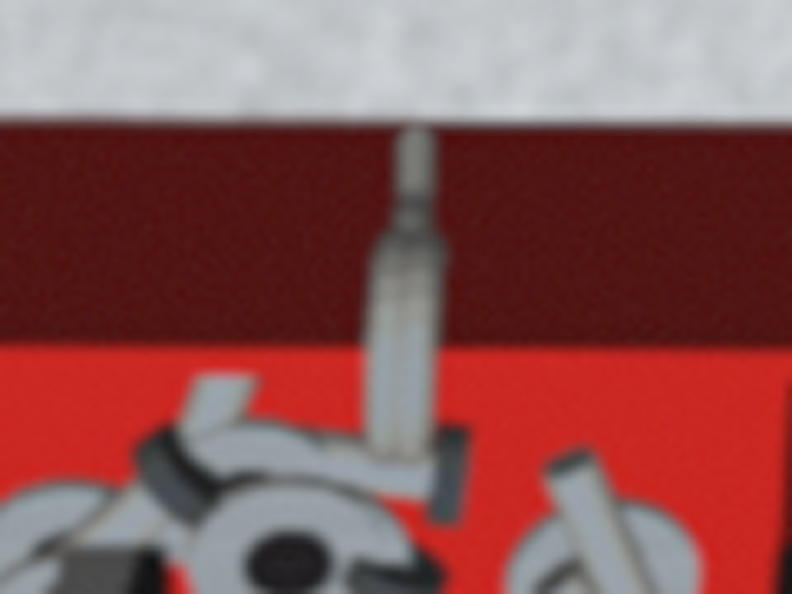

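```bash
python3 - <<'E'
from h import *
m=wmodel([.4453,-.2184,.2213],[1.7946,2.5742,-.0005])
ex=np.array([np.cos(np.radians(20)),np.sin(np.radians(20)),0]);ey=np.array([-ex[1],ex[0],0])
P=lambda c,r:(209+c/6.6,180+r/6.6)
w=onz(m,P(412,346),.1);print("outer rim pt",w,"along ey",w@ey)
for c in (100,700): print(onz(m,P(c,347),.1)@ey)
def q(r,c=405):
    C,d=ray(m,P(c,r));o=np.array([C@ey,C[2]]);d=np.array([d@ey,d[2]]);return o,d/np.linalg.norm(d)
o,d1=q(235,411);_,d2=q(457,403)
b=(d1+d2);b/=np.linalg.norm(b);half=np.arccos(d1@d2)/2;L=.0145/np.sin(half);ctr=o+b*L;print("coil centre ey,z",ctr,"half",half)
for z in(.105,.115,.1245):
    for c,r in((408,300),(404,380)):
        C,d=ray(m,P(c,r));X=C+d*(z-C[2])/d[2];print(z,c,"along ex",X@ex,"ey",X@ey)
C,d=ray(m,P(405,350));t=(ctr[0]-C@ey)/(d@ey);print((C+t*d)@ex,(C+t*d))
print("tri clip", np.array([.4438,-.2425])@ex[:2],np.array([.4438,-.2425])@ey[:2])
E
```

```text
outer rim pt [ 0.4485 -0.2474  0.1   ] along ey -0.38589489097423585
-0.3861658679878723
-0.3859125202755028
coil centre ey,z [-0.3882  0.0944] half 0.049554050092685445
0.105 408 along ex 0.3364809042963517 ey -0.3775259373188705
0.105 404 along ex 0.335917598852013 ey -0.388434576863292
0.115 408 along ex 0.33675064472024263 ey -0.3735009942512567
0.115 404 along ex 0.3362091160449544 ey -0.3839879177863599
0.1245 408 along ex 0.337006898122939 ey -0.3696772983370237
0.1245 404 along ex 0.33648605737824877 ey -0.37976359166327434
0.3358063338794571 [ 0.4483 -0.25    0.0959]
tri clip 0.33409570034831143 -0.37966400014851454
```

>>> play_rows([
  [0,0,0,-0.0225,-0.0075,0.02,0.5],
  [0,0,0,-0.0225,-0.0075,0.05,0.5],
  [0,0,0,-0.0225,-0.0075,0.08,0.5],
  [0,0,0,-0.0225,-0.0075,0.1,0.5],
  [0,0,0,-0.0225,-0.0075,0.11,0.5],
  [0,0,0,-0.0225,-0.0075,0.116,0.5],
  [0,0,0,-0.0225,-0.0075,0.116,0.5],
])

```text
clock: 10.85
position: [0.4454, -0.2447, 0.1025]
tool_rot: [-1.802, -2.572, -0.001]
wrist_force: [0.3, 0.1, 1.1]
width: 0.5
grip_force: 0.0
```

```bash
python3 - <<'E'
from h import *
s=readout.observe();print(s['position'],s['tool_rot'],s['width'],s['wrist_force']);m=imaging.camera_model("wrist")
im=imaging.get_image("wrist");cv2.imwrite("w9.png",im[:,:,::-1])
r=regions_of("clip","wrist")
for d in r[:2]:
    ys,xs=np.nonzero(d["mask"]);print(d["at"],d["conf"],xs.min(),xs.max(),ys.min(),ys.max())
    for y in range(ys.min(),ys.max()+1,6):print(y,xs[ys==y].min(),xs[ys==y].max())
ex=np.array([.9397,.342,0]);ey=np.array([-.342,.9397,0])
for dx in(-.005,.005):
  for dz in (0,.014): print(dx,dz,proj(m,(.3362+dx)*ex-.38*ey+np.array([0,0,.1135+dz])))
E
```

```text
[ 0.4454 -0.2447  0.1025] [-1.8022 -2.5722 -0.0011] 0.5000184673423278 [0.2919 0.0649 1.0993]
[282.5, 276.7] 0.8 272 294 218 319
218 280 284
224 279 286
230 279 286
236 279 286
242 278 287
248 277 288
254 277 291
260 276 293
266 275 293
272 274 293
278 274 293
284 274 294
290 273 293
296 273 293
302 272 292
308 272 291
314 273 290
-0.005 0 [271.9084 284.975 ]
-0.005 0.014 [271.1651 303.4177]
0.005 0 [294.281 284.943]
0.005 0.014 [295.6924 303.3815]
```

>>> play_rows([
  [0,0,0,0.002,0,-0.0025,0.6],
  [0,0,0,0.002,0,-0.0025,0.8],
  [0,0,0,0.002,0,-0.0025,0.95],
  [0,0,0,0.002,0,-0.0025,1],
  [0,0,0,0.002,0,-0.0025,1],
  [0,0,0,0.002,0,-0.0025,1],
  [0,0,0,0.002,0,-0.0025,1],
  [0,0,0,0.002,0,-0.0025,1],
  [0,0,0,0.002,0,-0.0025,1],
], force=80)

```text
clock: 11.7
position: [0.4453, -0.2429, 0.1068]
tool_rot: [1.8, 2.572, 0.0]
wrist_force: [-1.0, 1.7, 5.6]
width: 0.094
grip_force: 80.0
```

>>> play_rows([
  [0,0,0,0,0,-0.01,1],
  [0,0,0,0,0,-0.03,1],
  [0,0,0,0,0,-0.055,1],
  [0,0,0,0,0,-0.08,1],
  [0,0,0,0,0,-0.105,1],
  [0,0,0,0,0,-0.125,1],
  [0,0,0,0,0,-0.125,1],
  [0,0,0,0,0,-0.125,1],
])

```text
clock: 12.37
position: [0.445, -0.2428, 0.232]
tool_rot: [1.8, 2.571, 0.001]
wrist_force: [-0.2, -0.4, -0.4]
width: 0.095
grip_force: 79.2
```

```bash
python3 - <<'E'
from h import *
s=readout.observe();print(s['position'],s['tool_rot'],s['width'],s['wrist_force'],s['grip_force'])
m=imaging.camera_model("wrist");p,R=toolpose()
im=imaging.get_image("wrist");cv2.imwrite("w10.png",im[:,:,::-1])
r=regions_of("clip","wrist");print([(d['at'],d['conf']) for d in r],[(d['at'],d['conf']) for d in spot_in("clip_tip","wrist")])
ys,xs=np.nonzero(r[0]["mask"])
for y in range(ys.min(),ys.max()+1,5):print(y,xs[ys==y].min(),xs[ys==y].max())
for n,v in (("coil",[0,0,-.0075]),("leg -40",[-.012,0,.0325]),("tip",[-.012,0,.067]),("bowbottom",[.012,0,.0635])):
    print(n,proj(m,p+R.apply(v)))
for c in("scene","top"):
    imaging.get_image(c);mm=imaging.camera_model(c)
    print(c,"tip pred",proj(mm,p+R.apply([-.012,0,.067])),[(d['at'],d['conf']) for d in spot_in("clip_tip",c)],"clip",[(d['at'],d['conf']) for d in spot_in("clip",c)])
E
```

```text
[ 0.445  -0.2428  0.232 ] [1.8002 2.5707 0.0008] 0.09486729968142787 [-0.2042 -0.3561 -0.416 ] 79.15495991706848
[([277.3, 274.0], 0.85)] [([281.4, 276.2], 0.68)]
217 280 281
222 277 285
227 277 285
232 277 285
237 277 285
242 277 285
247 277 286
252 276 289
257 274 291
262 273 291
267 272 291
272 272 290
277 272 290
282 272 290
287 271 290
292 271 289
297 271 289
302 271 289
307 271 289
312 271 288
coil [279.9645 285.1945]
leg -40 [279.9127 266.1842]
tip [279.8749 241.5343]
bowbottom [279.8584 209.8352]
scene tip pred [176.4778 172.9389] [([309.2, 206.6], 0.65)] clip []
top tip pred [367.7074 248.5172] [([365.9, 246.1], 0.61)] clip [([390.5, 137.8], 0.46)]
```

```bash
cat >> h.py <<'E'
H=np.array([.468,.0324,.0803]); YA=-3.4
def ins(lean,s,coil,dy=0.,dx=0.,yaw=YA):
    """tool pose with seat s above hole centre; lean deg of upper mouth to +y; coil = coil centre in tool frame"""
    R=down(90+yaw)*Ro.from_euler("y",-lean,degrees=True)
    seat=np.array(coil)+[-.012,0,.040]
    ax=Ro.from_euler("z",yaw,degrees=True).apply([1,0,0])
    return H+dx*ax-R.apply([0,0,1])*s-R.apply(seat)+R.apply([dy,0,0]),R
E
python3 - <<'E'
from h import *
# tangents in tool frame (x,z) from w10 mask rows
o=np.array([.0837,-.1426])
def d(row):
    c=M.T@np.array([0,(row-208.6)/337.45,1]);v=c[[0,2]];return v/np.linalg.norm(v)
for r1,r2 in((248,316),(252,314),(250,318)):
    a,b=d(r1),d(r2);bi=(a+b)/np.linalg.norm(a+b);L=.0145/np.sin(np.arccos(a@b)/2)
    print(r1,r2,"centre by L",o+bi*L,[ (z,o[0]+bi[0]/bi[1]*(z-o[1])) for z in(-.0067,)])
p,R=toolpose()
for s in(.10,.062):
    pt,Rt=ins(-30,s,[.001,0,-.0067]);print(s,pt,Rt.as_rotvec(),delta(p,R,pt,Rt))
print(p)
E
```

```text
248 316 centre by L [ 0.0057 -0.0129] [(-0.0067, np.float64(0.0019034474917004607))]
252 314 centre by L [-0.0024 -0.0006] [(-0.0067, np.float64(0.0013203914872032957))]
250 318 centre by L [ 0.0047 -0.013 ] [(-0.0067, np.float64(0.0008617492708759))]
0.1 [ 0.4646 -0.0246  0.2012] [-1.9892 -1.8745 -0.533 ] (array([-6.1137, 29.5547, 22.8832]), array([0.1979, 0.0934, 0.0293]))
0.062 [ 0.4657 -0.0057  0.1683] [-1.9892 -1.8745 -0.533 ] (array([-6.1137, 29.5547, 22.8832]), array([0.2153, 0.101 , 0.0622]))
[ 0.4446 -0.2426  0.2304]
```

>>> play_rows([
  [-0.4,2,1.5,0.01,0.005,0,1],
  [-1,5,4,0.03,0.014,0,1],
  [-1.7,9,7,0.055,0.025,0,1],
  [-2.5,12.5,9.5,0.08,0.037,0.005,1],
  [-3.3,16,12.5,0.105,0.05,0.01,1],
  [-4,20,15.5,0.13,0.06,0.015,1],
  [-4.8,24,18.5,0.155,0.072,0.02,1],
  [-5.5,27.5,21,0.175,0.083,0.025,1],
  [-6.1,29.6,22.9,0.19,0.09,0.029,1],
  [-6.1,29.6,22.9,0.198,0.0934,0.029,1],
  [-6.1,29.6,22.9,0.198,0.0934,0.029,1],
  [-6.1,29.6,22.9,0.198,0.0934,0.029,1],
])

```text
clock: 13.82
position: [0.4652, -0.0247, 0.2023]
tool_rot: [-1.989, -1.878, -0.533]
wrist_force: [-0.4, 0.0, 0.4]
width: 0.091
grip_force: 79.2
```

```bash
python3 - <<'E'
from h import *
s=readout.observe();print(s['position'],s['tool_rot'],s['wrist_force'],s['grip_force'],s['width'])
p,R=toolpose()
for q in(.062,.05,.04):
    pt,Rt=ins(-30,q,[.0013,0,-.0067]);print(q,delta(p,R,pt,Rt))
m=imaging.camera_model("wrist");im=imaging.get_image("wrist");cv2.imwrite("w11.png",im[:,:,::-1])
print("hole px",proj(m,H+.0125*np.array([0,-.5,.866])),"tip px",proj(m,p+R.apply([-.0107,0,.0678])))
for q in("axle_end","clip","clip_tip"):print(q,[(d['at'],d['conf']) for d in spot_in(q,"wrist")])
for c in("scene","top"):
    im=imaging.get_image(c);cv2.imwrite(c+"11.png",im[:,:,::-1]);mm=imaging.camera_model(c);print(c,proj(mm,p+R.apply([-.0107,0,.0678])),[(d['at'],d['conf']) for d in spot_in("clip_tip",c)])
E
```

```text
[ 0.4652 -0.0247  0.2023] [-1.9887 -1.8775 -0.5334] [-0.3509  0.0199  0.3719] 79.22469019889832 0.09082987018420591
0.062 (array([0.0502, 0.067 , 0.1198]), array([-0.0008, -0.0006,  0.0389]))
0.05 (array([0.0502, 0.067 , 0.1198]), array([-0.0008, -0.0006,  0.0509]))
0.04 (array([0.0502, 0.067 , 0.1198]), array([-0.0008, -0.0006,  0.0609]))
hole px [279.34   213.5589] tip px [279.7048 239.3604]
axle_end []
clip [([279.7, 273.7], 0.76)]
clip_tip [([280.6, 273.8], 0.82)]
scene [291.838  173.8075] [([284.9, 161.6], 0.62)]
top [246.4313 251.9283] []
```

>>> play_rows([
  [0,0,0,-0.0008,-0.0006,0.015,1],
  [0,0,0,-0.0008,-0.0006,0.03,1],
  [0,0,0,-0.0008,-0.0006,0.042,1],
  [0,0,0,-0.0008,-0.0006,0.05,1],
  [0,0,0,-0.0008,-0.0006,0.052,1],
  [0,0,0,-0.0008,-0.0006,0.053,1],
  [0,0,0,-0.0008,-0.0006,0.054,1],
  [0,0,0,-0.0008,-0.0006,0.055,1],
  [0,0,0,-0.0008,-0.0006,0.056,1],
  [0,0,0,-0.0008,-0.0006,0.056,1],
])

```text
clock: 15.05
position: [0.4666, 0.002, 0.1539]
tool_rot: [-1.991, -1.875, -0.535]
wrist_force: [-2.2, -2.7, 5.7]
width: 0.099
grip_force: 80.4
```

>>> play_rows([
  [0,0,0,0,-0.0005,0,1],
  [0,0,0,0,-0.001,0,1],
  [0,0,0,0,-0.001,0,1],
])

```text
clock: 15.3
position: [0.4662, 0.0019, 0.1539]
tool_rot: [-1.992, -1.875, -0.537]
wrist_force: [-0.7, -3.6, 5.0]
width: 0.093
grip_force: 80.2
```

>>> play_rows([
  [0,0,0,0,0,0.001,1],
  [0,0,0,0,0,0.001,1],
])

```text
clock: 15.47
position: [0.4665, 0.0022, 0.1534]
tool_rot: [-1.993, -1.875, -0.537]
wrist_force: [-2.5, -4.0, 8.8]
width: 0.096
grip_force: 80.9
```

>>> play_rows([
  [0,0,0,0,0,-0.0015,1],
  [0,0,0,0,-0.001,-0.0015,1],
  [0,0,0,0,-0.001,-0.0005,1],
  [0,0,0,0,-0.001,0.0005,1],
  [0,0,0,0,-0.001,0.0005,1],
])

```text
clock: 15.88
position: [0.4654, 0.0021, 0.1528]
tool_rot: [-1.993, -1.875, -0.536]
wrist_force: [-2.4, -6.1, 12.0]
width: 0.091
grip_force: 81.5
```

>>> play_rows([
  [0,0,0,0,0.0005,-0.002,1],
  [0,0,0,-0.0005,0.0005,-0.002,1],
  [0,0,0,-0.001,0.0005,-0.002,1],
  [0,0,0,-0.001,0.0005,-0.002,1],
])

```text
clock: 16.22
position: [0.4647, 0.0018, 0.1534]
tool_rot: [-1.99, -1.874, -0.535]
wrist_force: [0.0, -1.6, 6.1]
width: 0.094
grip_force: 80.0
```

>>> play_rows([
  [0,0,0,-0.0005,0,0,1],
  [0,0,0,-0.001,0,0,1],
  [0,0,0,-0.001,0,0,1],
])

```text
clock: 16.47
position: [0.4648, 0.001, 0.153]
tool_rot: [-1.99, -1.874, -0.535]
wrist_force: [-0.7, -3.1, 7.6]
width: 0.097
grip_force: 80.3
```

>>> play_rows([
  [0,0,0,-0.0005,0,0,1],
  [0,0,0,-0.001,0,0,1],
  [0,0,0,-0.001,0,0,1],
])

```text
clock: 16.72
position: [0.465, 0.0, 0.1526]
tool_rot: [-1.99, -1.874, -0.536]
wrist_force: [-0.4, -2.1, 6.5]
width: 0.093
grip_force: 80.3
```

>>> play_rows([
  [0,0,0,-0.0005,0,0,1],
  [0,0,0,-0.001,0,0,1],
  [0,0,0,-0.001,0,0,1],
])

```text
clock: 16.97
position: [0.4639, -0.0014, 0.151]
tool_rot: [-1.99, -1.874, -0.533]
wrist_force: [0.5, -1.0, 0.5]
width: 0.095
grip_force: 79.5
```

>>> play_rows([
  [0,0,0,0,0,0.001,1],
  [0,0,0,0,0,0.002,1],
  [0,0,0,0,0,0.002,1],
])

```text
clock: 17.22
position: [0.4642, -0.0013, 0.149]
tool_rot: [-1.992, -1.875, -0.532]
wrist_force: [0.6, -4.2, 0.6]
width: 0.095
grip_force: 79.8
```

>>> play_rows([
  [0,0,0,-0.0007,0,0,1],
  [0,0,0,-0.0007,0,0.001,1],
  [0,0,0,-0.0007,0,0.002,1],
  [0,0,0,-0.0007,0,0.002,1],
])

```text
clock: 17.55
position: [0.4645, -0.0013, 0.147]
tool_rot: [-1.992, -1.875, -0.533]
wrist_force: [-0.3, -7.4, 0.4]
width: 0.092
grip_force: 79.9
```

```bash
python3 - <<'E'
from h import *
s=readout.observe();print(s['position'],s['tool_rot'],s['wrist_force'],s['wrist_torque'])
im=imaging.get_image("wrist");cv2.imwrite("w12.png",im[:,:,::-1])
r=regions_of("clip","wrist")
for f in("w11.png","w12.png"):
    g=cv2.imread(f).astype(int)
    print(f)
    for row in range(180,262,3): print(row,' '.join("%3d"%v for v in g[row,256:306:2].mean(1)))
ys,xs=np.nonzero(r[0]["mask"])
print([(y,xs[ys==y].min(),xs[ys==y].max()) for y in range(ys.min(),ys.max()+1,5)])
E
```

```text
[ 0.4645 -0.0013  0.147 ] [-1.9924 -1.875  -0.5325] [-0.336  -7.395   0.3986] [-2.0582  0.0572 -0.0754]
w11.png
180 206 205 209 209 204 202 197 189 186 185 188 179 170 163 156 151 147 122 122 106  92  95  95  95  94
183 139 133 131 128 126 127 130 131 134 133 135 138 140 141 142 144 139 117 133 121 103 113 112 111 112
186 146 148 148 150 150 151 152 151 153 153 153 155 155 155 155 156 142 123 150 144 113 119 119 120 119
189 156 156 155 155 155 155 154 154 154 154 154 154 154 155 156 156 141 126 155 149 116 125 127 127 127
192 156 156 157 158 159 159 159 160 161 161 162 162 162 163 163 164 148 123 157 153 121 131 132 132 132
195 162 164 163 164 160 134 122 119 117 121 135 132 127 126 125 125 118 121 159 158 129 137 137 136 136
198 162 161 161 161 149 145 145 144 142 132 110 106 103 110 142 145 141 134 162 159 127 141 142 142 142
201 150 148 147 146 140 158 162 161 159 153 166 170 170 168 161 158 156 143 160 158 127 146 148 147 147
204 129 127 125 122 119 157 164 165 166 153 118 135 153 166 161 160 157 143 159 156 127 146 148 148 147
207 189 187 187 189 169 159 164 165 165 155  96 107 
[... 4884 characters left out ...]
23, np.int64(277), np.int64(284)), (228, np.int64(277), np.int64(284)), (233, np.int64(278), np.int64(283)), (238, np.int64(277), np.int64(283)), (243, np.int64(277), np.int64(283)), (248, np.int64(277), np.int64(284)), (253, np.int64(276), np.int64(287)), (258, np.int64(274), np.int64(290)), (263, np.int64(273), np.int64(290)), (268, np.int64(272), np.int64(290)), (273, np.int64(272), np.int64(289)), (278, np.int64(272), np.int64(289)), (283, np.int64(273), np.int64(288)), (288, np.int64(273), np.int64(288)), (293, np.int64(272), np.int64(289)), (298, np.int64(272), np.int64(289)), (303, np.int64(272), np.int64(289)), (308, np.int64(272), np.int64(288)), (313, np.int64(272), np.int64(287))]
```

```bash
python3 - <<'E'
from h import *
p,R=toolpose();m=imaging.camera_model("wrist")
print(proj(m,H),"end",proj(m,H-.012*np.array([.998,-.06,0])),"washer",proj(m,H+.009*np.array([.998,-.06,0])),"tip",proj(m,p+R.apply([-.0107,0,.0678])))
print("H in tool",R.inv().apply(H-p),"mouth",R.inv().apply(H+.0125*np.array([.03,-.5,.866])-p), "camera-model vs wmodel",proj(wmodel(p,R.as_rotvec()),H))
# axle rows by gradient from w11,w12 at col 300..: silhouettes
for f in("w11.png","w12.png"):
    g=cv2.imread(f).astype(int).mean(2)
    print(f,[int(v) for v in g[176:250,268]])
E
```

```text
[281.697  226.2093] end [264.3958 226.2313] washer [294.6708 226.1928] tip [279.6821 239.3714]
H in tool [-0.0038  0.0014  0.0747] mouth [-0.0038  0.0022  0.0622] camera-model vs wmodel [281.9325 226.6259]
w11.png [193, 194, 199, 203, 197, 168, 136, 130, 139, 148, 152, 156, 155, 154, 154, 156, 159, 156, 140, 122, 124, 135, 145, 155, 160, 162, 163, 163, 164, 165, 165, 164, 165, 165, 165, 164, 163, 162, 160, 157, 152, 148, 144, 137, 125, 111, 121, 164, 195, 206, 206, 206, 206, 207, 209, 210, 210, 210, 211, 210, 210, 210, 209, 209, 206, 203, 201, 200, 203, 206, 208, 207, 206, 203]
w12.png [219, 219, 219, 218, 217, 215, 212, 211, 211, 214, 217, 219, 222, 210, 163, 134, 142, 154, 159, 164, 168, 170, 170, 169, 168, 168, 172, 175, 176, 176, 178, 178, 165, 134, 124, 140, 149, 155, 160, 166, 173, 177, 179, 179, 179, 179, 179, 179, 180, 180, 180, 181, 180, 179, 179, 177, 178, 177, 175, 173, 169, 165, 160, 156, 151, 144, 130, 114, 142, 200, 222, 223, 222, 223]
```

>>> play_rows([
  [0,0,0,0,0,-0.005,1],
  [0,0,0,0,0.0005,-0.01,1],
  [0,0,0,0.004,0.0009,-0.01,1],
  [0,0,0,0.0075,0.0009,-0.01,1],
  [0,0,0,0.0075,0.0009,-0.008,1],
  [0,0,0,0.0075,0.0009,-0.006,1],
  [0,0,0,0.0075,0.0009,-0.005,1],
  [0,0,0,0.0075,0.0009,-0.004,1],
  [0,0,0,0.0075,0.0009,-0.003,1],
  [0,0,0,0.0075,0.0009,-0.003,1],
])

```text
clock: 18.48
position: [0.4652, 0.0054, 0.1537]
tool_rot: [-1.989, -1.874, -0.533]
wrist_force: [0.5, 0.5, -0.9]
width: 0.092
grip_force: 79.3
```

```bash
cat > st.py <<'E'
from h import *
s=readout.observe();p,R=toolpose();h=R.inv().apply(H-p);f=R.inv().apply(s["wrist_force"])
print("e",-.0107-h[0],"ey",-h[1],"tip depth past surface",.0678-(h[2]-.0125),"seat s",h[2]-.0333,"F tool",f,"T tool",R.inv().apply(s["wrist_torque"]),s["clock"],s["width"])
E
python3 st.py
```

```text
e 0.0025311061766967076 ey -0.0011853855203756878 tip depth past surface 0.003178220440291535 seat s 0.04382177955970846 F tool [0.0063 0.5137 1.0919] T tool [-0.0158 -0.5713  0.0354] 18.4833 0.09179228728266871
```

>>> play_rows([
  [0,0,0,0,0,0.001,1],
  [0,0,0,0,0,0.002,1],
  [0,0,0,0,0,0.003,1],
  [0,0,0,0,0,0.003,1],
])

```text
clock: 18.82
position: [0.4654, 0.0069, 0.1512]
tool_rot: [-1.989, -1.874, -0.533]
wrist_force: [-0.1, 0.2, -0.3]
width: 0.091
grip_force: 79.3
```

```bash
python3 st.py
```

```text
e 0.0025919825948466247 ey -0.0011009293018376986 tip depth past surface 0.006060000226624923 seat s 0.04093999977337507 F tool [-0.0297 -0.0959  0.3482] T tool [-0.0169 -0.5688  0.0157] 18.8167 0.09110138097389169
```

>>> play_rows([
  [0,0,0,0,0,0.0015,1],
  [0,0,0,0,0,0.003,1],
  [0,0,0,0,0,0.0045,1],
  [0,0,0,0,0,0.006,1],
  [0,0,0,0,0,0.006,1],
])

```text
clock: 19.23
position: [0.4655, 0.01, 0.146]
tool_rot: [-1.989, -1.874, -0.533]
wrist_force: [-1.0, -0.3, -0.6]
width: 0.093
grip_force: 79.3
```

```bash
python3 st.py
```

```text
e 0.0026450639896822906 ey -0.0011442492963155532 tip depth past surface 0.012189297873504576 seat s 0.03481070212649542 F tool [-0.549  -0.9754  0.3231] T tool [ 0.0487 -0.5773  0.0107] 19.2333 0.09284107295342849
```

>>> play_rows([
  [0,0,0,0,0,0.0015,1],
  [0,0,0,0,0,0.003,1],
  [0,0,0,0,0,0.0045,1],
  [0,0,0,0,0,0.006,1],
  [0,0,0,0,0,0.0075,1],
  [0,0,0,0,0,0.0075,1],
])

```text
clock: 19.73
position: [0.4658, 0.0137, 0.1395]
tool_rot: [-1.989, -1.874, -0.533]
wrist_force: [-0.3, 0.2, -0.4]
width: 0.096
grip_force: 79.3
```

```bash
python3 st.py
```

```text
e 0.0026568688106932605 ey -0.001113950246259806 tip depth past surface 0.019656711619955095 seat s 0.0273432883800449 F tool [-0.0743 -0.3285  0.4766] T tool [-0.04   -0.551  -0.0356] 19.7333 0.09622638268413734
```

>>> play_rows([
  [0,0,0,0,0,0.0015,1],
  [0,0,0,0,0,0.003,1],
  [0,0,0,0,0,0.0045,1],
  [0,0,0,0,0,0.006,1],
  [0,0,0,0,0,0.006,1],
])

```text
clock: 20.15
position: [0.4665, 0.0168, 0.1345]
tool_rot: [-1.99, -1.875, -0.535]
wrist_force: [0.4, 1.0, 0.0]
width: 0.097
grip_force: 79.4
```

```bash
python3 st.py
```

```text
e 0.0028803643160789302 ey -0.0005224442523112711 tip depth past surface 0.0255271190674648 seat s 0.0214728809325352 F tool [0.9305 0.3319 0.4854] T tool [-0.1906 -0.3584 -0.0105] 20.15 0.09674158303683163
```

>>> play_rows([
  [0,0,0,0,0,0.0015,1],
  [0,0,0,0,0,0.003,1],
  [0,0,0,0,0,0.0045,1],
  [0,0,0,0,0,0.0055,1],
  [0,0,0,0,0,0.0055,1],
], force=110)

```text
clock: 20.57
position: [0.4669, 0.0196, 0.13]
tool_rot: [-1.99, -1.875, -0.536]
wrist_force: [1.9, 0.9, 1.9]
width: 0.084
grip_force: 111.3
```

```bash
python3 st.py
```

```text
e 0.00300688056636398 ey -0.00025758162417888317 tip depth past surface 0.030857009049501144 seat s 0.016142990950498856 F tool [ 1.8186  1.8444 -1.1831] T tool [-0.3004 -0.0539 -0.0265] 20.5667 0.08418691342252113
```

>>> play_rows([
  [0,0,0,0,0,0.001,1],
  [0,0,0,0,0,0.002,1],
  [0,0,0,0,0,0.003,1],
  [0,0,0,0,0,0.004,1],
  [0,0,0,0,0,0.004,1],
])

```text
clock: 20.98
position: [0.4667, 0.0217, 0.1262]
tool_rot: [-1.989, -1.875, -0.535]
wrist_force: [1.9, 2.0, -1.4]
width: 0.082
grip_force: 110.9
```

```bash
python3 st.py
```

```text
e 0.0029405364487213263 ey -0.0005470860538384994 tip depth past surface 0.03519233800339676 seat s 0.011807661996603241 F tool [1.1479 1.7498 2.2974] T tool [-0.4705  0.099   0.0186] 20.9833 0.082396073236527
```

>>> play_rows([
  [0,0,0,0,0,0.001,1],
  [0,0,0,0,0,0.002,1],
  [0,0,0,0,0,0.003,1],
  [0,0,0,0,0,0.004,1],
  [0,0,0,0,0,0.004,1],
])

```text
clock: 21.4
position: [0.4662, 0.0238, 0.1224]
tool_rot: [-1.989, -1.874, -0.534]
wrist_force: [2.9, 4.7, -3.0]
width: 0.086
grip_force: 110.4
```

```bash
python3 st.py
```

```text
e 0.002785861638376781 ey -0.0012296258484833615 tip depth past surface 0.03951943414762274 seat s 0.007480565852377254 F tool [2.7189 2.5938 5.0512] T tool [-0.5787  0.1461 -0.0794] 21.4 0.08616572653490488
```

>>> play_rows([
  [0,0,0,0,0.0004,0.001,1],
  [0,0,0,0,0.0008,0.002,1],
  [0,0,0,0,0.0008,0.003,1],
  [0,0,0,0,0.0008,0.004,1],
  [0,0,0,0,0.0008,0.004,1],
])

```text
clock: 21.82
position: [0.4666, 0.0255, 0.1189]
tool_rot: [-1.988, -1.874, -0.532]
wrist_force: [0.2, 4.9, -2.8]
width: 0.087
grip_force: 110.6
```

```bash
python3 st.py
```

```text
e 0.002539414407245758 ey -0.0010717509698564374 tip depth past surface 0.04338312484816524 seat s 0.0036168751518347517 F tool [ 2.8407 -0.092   4.823 ] T tool [-0.0123  0.0423  0.013 ] 21.8167 0.08672934094190372
```

>>> play_rows([
  [0,0,0,0.0003,0,0.001,1],
  [0,0,0,0.0006,0,0.002,1],
  [0,0,0,0.0006,0,0.003,1],
  [0,0,0,0.0006,0,0.003,1],
])

```text
clock: 22.15
position: [0.4677, 0.0263, 0.1166]
tool_rot: [-1.991, -1.874, -0.533]
wrist_force: [0.3, 0.0, 0.7]
width: 0.085
grip_force: 111.1
```

```bash
python3 st.py
```

```text
e 0.00215609528139263 ey 0.00010232399931792639 tip depth past surface 0.04576536997324371 seat s 0.0012346300267562851 F tool [ 0.3548  0.3292 -0.5737] T tool [ 0.0145 -0.6036 -0.0163] 22.15 0.08538984937675162
```

>>> play_rows([
  [0,0,0,0,0,0.001,1],
  [0,0,0,0,0,0.001,1],
])

```text
clock: 22.32
position: [0.4677, 0.0272, 0.1159]
tool_rot: [-1.991, -1.874, -0.533]
wrist_force: [-0.7, 0.4, -1.0]
width: 0.085
grip_force: 111.1
```

```bash
python3 st.py
```

```text
e 0.0026040251483129204 ey -7.69713655617252e-06 tip depth past surface 0.046830513837219714 seat s 0.00016948616278027878 F tool [-0.1553 -0.7373  1.0101] T tool [ 0.0519 -0.6831 -0.0153] 22.3167 0.08517641163036994
```

Still free. I'll press on gently until the wedge begins to push back.

>>> play_rows([
  [0,0,0,0,0,0.001,1],
  [0,0,0,0,0,0.0015,1],
  [0,0,0,0,0,0.0015,1],
])

```text
clock: 22.57
position: [0.4678, 0.0281, 0.1147]
tool_rot: [-1.99, -1.874, -0.533]
wrist_force: [0.1, -1.4, -0.9]
width: 0.085
grip_force: 111.2
```

```bash
python3 st.py
```

```text
e 0.0027129852233329903 ey 4.926964597605853e-05 tip depth past surface 0.04832570771543922 seat s -0.0013257077154392172 F tool [-1.6711  0.1448  0.0855] T tool [ 0.0013 -0.8228  0.0703] 22.5667 0.08501016301310259
```

>>> play_rows([
  [0,0,0,0,0,0.0007,1],
  [0,0,0,0,0,0.0007,1],
  [0,0,0,0,0,0.0007,1],
])

```text
clock: 22.82
position: [0.468, 0.0284, 0.1142]
tool_rot: [-1.991, -1.874, -0.534]
wrist_force: [-0.4, -2.3, 0.2]
width: 0.083
grip_force: 111.5
```

```bash
python3 st.py
```

```text
e 0.00279252292295786 ey 0.00023048640995970438 tip depth past surface 0.04889880686213442 seat s -0.0018988068621344223 F tool [-1.9    -0.2168 -1.3209] T tool [-0.0732 -0.9127 -0.0083] 22.8167 0.08343190884380772
```

>>> play_rows([
  [0,0,0,0,0,0,0.9],
  [0,0,0,0,0,0,0.8],
  [0,0,0,0,0,0,0.72],
  [0,0,0,0,0,0,0.72],
  [0,0,0,0,0,0,0.72],
])

```text
clock: 23.23
position: [0.4674, 0.0293, 0.1144]
tool_rot: [-1.988, -1.875, -0.534]
wrist_force: [0.3, -0.0, -0.2]
width: 0.279
grip_force: 0.0
```

```bash
python3 st.py; python3 - <<'E'
from h import *
im=imaging.get_image("wrist");cv2.imwrite("w13.png",im[:,:,::-1])
r=regions_of("clip","wrist")
for d in r[:1]:
    ys,xs=np.nonzero(d["mask"]);print(d["at"],d["conf"],[(int(y),int(xs[ys==y].min()),int(xs[ys==y].max())) for y in range(ys.min(),ys.max()+1,8)])
E
```

```text
e 0.0036847732900611805 ey -0.00039110962676959705 tip depth past surface 0.04927198866788908 seat s -0.0022719886678890834 F tool [-0.0776  0.3436  0.1626] T tool [ 0.0102 -0.5399  0.0334] 23.2333 0.2785762604281264
[279.4, 280.0] 0.61 [(220, 280, 283), (228, 278, 285), (236, 278, 285), (244, 278, 285), (252, 277, 285), (260, 275, 290), (268, 274, 291), (276, 273, 291), (284, 272, 290), (292, 272, 290), (300, 272, 290), (308, 271, 289), (316, 271, 288)]
```

Released and free. Now I'll retract along the tool axis.

>>> play_rows([
  [0,0,0,0,0,-0.006,0.72],
  [0,0,0,0,0,-0.018,0.72],
  [0,0,0,0,0,-0.035,0.72],
  [0,0,0,0,0,-0.055,0.72],
  [0,0,0,0,0,-0.08,0.72],
  [0,0,0,-0.02,0,-0.1,0.72],
  [0,0,0,-0.03,0,-0.11,0.72],
  [0,0,0,-0.03,0,-0.11,0.72],
  [0,0,0,-0.03,0,-0.11,0.72],
])

```text
clock: 24.08
position: [0.4628, -0.0526, 0.1947]
tool_rot: [-1.992, -1.873, -0.534]
wrist_force: [-0.3, 1.2, -0.2]
width: 0.277
grip_force: 0.0
```

```bash
python3 st.py; python3 - <<'E'
from h import *
m=imaging.camera_model("wrist");im=imaging.get_image("wrist");cv2.imwrite("w14.png",im[:,:,::-1])
R=Ro.from_rotvec([-1.99,-1.875,-.533]);tx,ty,tz=R.as_matrix().T
coil=H+.012*tx-.040*tz
print("pred coil",proj(m,coil),"coil top/side",proj(m,coil-.0145*tz),proj(m,coil-.0145*tx),proj(m,coil+.0145*tx),"tip",proj(m,H+.0345*tz))
for s in(-.004,.004):print(s,proj(m,coil+s*tz))
r=regions_of("clip","wrist")
for d in r[:2]:
    ys,xs=np.nonzero(d["mask"]);print(d["at"],d["conf"],[(int(y),int(xs[ys==y].min()),int(xs[ys==y].max())) for y in range(ys.min(),ys.max()+1,4)])
np.save("m14.npy",r[0]["mask"] if r else 0)
E
```

```text
e -0.027252981124919577 ey 0.0001364467043325816 tip depth past surface -0.06141449454261519 seat s 0.1084144945426152 F tool [ 0.9362 -0.3727  0.7165] T tool [-0.0002 -0.493   0.053 ] 24.0833 0.27653056694490136
pred coil [279.5573 171.744 ] coil top/side [279.5686 176.3051] [279.6012 190.6717] [279.5118 152.0913] tip [279.5437 166.9811]
-0.004 [279.5603 172.9513]
0.004 [279.5544 170.5729]
[279.3, 167.1] 0.85 [(146, 281, 281), (150, 278, 283), (154, 277, 286), (158, 276, 286), (162, 276, 286), (166, 275, 285), (170, 275, 285), (174, 275, 285), (178, 275, 285), (182, 275, 285), (186, 275, 284)]
```

```bash
python3 - <<'E'
from h import *
p,R=toolpose();print(p,delta(p,R,[.466,.055,.195],down(86.6)))
E
```

```text
[ 0.4622 -0.0508  0.1946] (array([ -0.0355, -30.0569,   0.0726]), array([ 0.0918, -0.0023,  0.0527]))
```

>>> play_rows([
  [0,-3,0,0.015,0,0.008,0.72],
  [0,-8,0,0.035,0,0.02,0.72],
  [0,-14,0,0.06,0,0.034,0.72],
  [0,-20,0,0.08,0,0.046,0.72],
  [0,-26,0,0.092,-0.002,0.053,0.72],
  [0,-30,0,0.092,-0.002,0.053,0.72],
  [0,-30,0,0.092,-0.002,0.053,0.72],
  [0,-30,0,0.092,-0.002,0.053,0.72],
])

```text
clock: 24.85
position: [0.4662, 0.0563, 0.1944]
tool_rot: [-2.28, -2.16, -0.001]
wrist_force: [0.2, -1.1, -0.8]
width: 0.279
grip_force: 0.0
```

```bash
python3 - <<'E'
from h import *
m=imaging.camera_model("wrist");p,_=toolpose();print(p);im=imaging.get_image("wrist");cv2.imwrite("w15.png",im[:,:,::-1])
R=Ro.from_rotvec([-1.99,-1.875,-.533]);tx,ty,tz=R.as_matrix().T
for s in(-.003,0,.003,.006):
    coil=H+.012*tx-(.040+s)*tz
    # silhouette rows of coil disc r=14.5 at mid plane
    pts=np.array([proj(m,coil+.0145*(np.cos(t)*tx+np.sin(t)*tz)) for t in np.linspace(0,6.28,90)])
    print(s,"coil rows",pts[:,1].min(),pts[:,1].max(),"cols",pts[:,0].mean())
for a in range(-60,91,30):
    t=np.radians(a);print(a,proj(m,H+.0125*np.array([0,np.sin(t),np.cos(t)])))
r=regions_of("clip","wrist")
for d in r[:2]:
    ys,xs=np.nonzero(d["mask"]);print(d["at"],d["conf"],[(int(y),int(xs[ys==y].min()),int(xs[ys==y].max())) for y in range(ys.min(),ys.max()+1,2)])
    v=ys.min()
g=im.astype(int).mean(2)
for row in range(200,290,2): print(row,' '.join("%3d"%v for v in g[row,262:300:2]))
E
```

```text
[0.4662 0.0563 0.1944]
-0.003 coil rows 241.47157637442237 282.0893344578412 cols 284.0388664504802
0 coil rows 244.86134083387327 285.88633861555314 cols 284.0593224421807
0.003 coil rows 248.3003435335013 289.7467435632873 cols 284.080117551752
0.006 coil rows 251.79594340390733 293.67215063008473 cols 284.10126029800705
-60 [284.3734 246.2203]
-30 [284.1556 243.4622]
0 [283.7797 237.1199]
30 [283.3528 228.9672]
60 [283.0033 221.4534]
90 [282.8315 216.7627]
[282.7, 244.0] 0.87 [(186, 283, 286), (188, 282, 287), (190, 282, 287), (192, 282, 287), (194, 282, 287), (196, 282, 287), (198, 282, 287), (200, 282, 287), (202, 282, 287), (204, 282, 287), (206, 281, 287), (208, 281, 288), (210, 281, 288), (212, 281, 288), (214, 282, 288), (216, 282, 288), (218, 282, 288), (220, 282, 288), (222, 282, 288), (224, 282, 288), (226, 282, 288), (228, 282, 288), (230, 282, 287), (232, 282, 288), (234, 282, 288), (236, 282, 289), (238, 283, 289), (240, 282, 290), (242, 282, 290), (244, 281, 291), (246, 281, 291), (248, 281, 291), (250, 281, 291), (252, 280, 291), (254, 280, 291), (256, 280, 291), (25
[... 3117 characters left out ...]
 212 210 209 202 133 152 165 159 164 157 160 208 213 211 210
274 210 214 212 209 210 211 210 201 139 151 165 159 165 156 176 213 213 211 207
276 210 212 213 210 209 211 212 205 144 152 164 159 164 153 179 215 215 210 207
278 208 212 214 211 209 210 212 207 148 151 161 156 162 150 182 216 214 210 208
280 208 208 209 210 209 208 210 211 170 148 156 149 155 150 198 214 210 206 208
282 207 205 203 204 207 206 204 207 194 162 157 157 157 178 212 213 211 208 207
284 208 209 206 207 210 209 206 205 206 203 204 208 205 208 211 212 210 206 204
286 212 212 213 208 206 204 201 202 204 208 211 215 214 210 209 212 209 208 209
288 209 209 211 207 204 203 202 202 202 206 211 215 215 210 207 209 207 205 209
```

```bash
python3 -c "
from rig import finish_job
print(finish_job())"
```

```text
the job is handed in; nothing more can be done
None
```

The wheel is home against its collar, and the R-clip's leg is through the cross hole, which leans about 30° toward -y, with the bow sprung over the axle. The clip is released, the robot is clear, and the job was handed in at about 25 s. I judged seating by feel: the bow's inward pull of about 5 N faded and a slight push-back began. The last wrist image agrees to within about 3 mm. I steered clear of the cans, hammer and oil bottle but did not re-check their positions at the end.

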